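# Turn the scraper round in the tool rack

### The job

The wide scraper has been put in the clear-topped tool rack back to front, so that its sharp blade sticks out over the bench. Draw it out, lay it on the bench clear of the rack and let go, then take it again by the handle and slide it back into its empty bay blade first, until the whole blade is under the cover and only the handle sticks out. Leave the other two tools in the rack and the cheeses on the bench where they are.

Things in the scene. Friction and masses are not known exactly. Their poses are not given: they have to be found in the camera images.
- rack: Tool rack, fixed: steel sides, back and two dividers, clear cover, no floor (tools lie on the bench). 130 (x) x 262 (y) x 46 mm high, walls and cover 4 mm. Origin: centre of footprint at bench height, z up. Front (-x side) fully open; inside of the back at x = +61 mm. Three bays centred at y = -86, 0, +86 mm, each 82 mm wide and 42 mm high inside, one tool in each, lying along x.
- rack_front (a point): Middle of the rack's open front at bench height, x = -65 mm in the rack's frame, same axes: +x points into the bays.
- scraper: Wide scraper, 190 mm long, about 0.17 kg, flat on the bench, in the middle bay or the one at y = +86 mm, wrong way round: blade sticking out of the front 68 to 82 mm, handle inside. Origin: mid-length, on the underside; x towards the blade's edge, z up. Black plastic handle x -95 to +5 mm, 30 mm wide, 26 mm thick; steel ferrule to x = 21 mm, 24 mm wide. Both faces alike; balance point x = -15 mm.
- scraper_tip (a point): Middle of the blade's sharp edge, at x = 95 mm, z = 13 mm on the scraper; its axes. The flat steel blade reaches back to x = 18 mm; it is 50 mm wide from x = 28 mm on, with straight parallel sides, 4 mm thick, at z 11 to 15 mm.
- scraper_butt (a point): Middle of the end face of the scraper's handle, at x = -95 mm, z = 13 mm; axes as the scraper's.
- scraper_handle (a point): Centre of the scraper's handle (the handle reaches 50 mm either way along the tool), at x = -45 mm, z = 13 mm; axes as the scraper's.
- narrow_scraper: A scraper with a 30 mm blade and the same handle, the right way round in the other of those two bays: handle out over the bench, 68 to 82 mm. Loose. Origin mid-length on the underside, x towards its blade. To be left alone.
- spatula: A round-ended spatula with a 36 mm blade and the same handle, the right way round in the bay at y = -86 mm, handle out. Loose. Origin mid-length on the underside, x towards its blade. To be left alone.
- cheese_a: Wrapped cheese, a cone 74 mm high, 72 mm wide at the foot (film 82 mm), standing on the bench to the right. Origin: centre of its foot. To be left alone.
- cheese_b: Another such cone of cheese, farther from the robot. Origin: centre of its foot. To be left alone.
- cheese_c: A flat round cheese, 94 mm across, 30 mm high. Origin: centre of its foot. To be left alone.
Mind the look-alikes: they are no part of the job. Leave any orange look-alike of the scraper alone.

How it is judged:
By the outcome, as a careful person would: the job done as asked, in the order asked, and still so for the second after the job is handed in, with the robot touching nothing.
It also fails if it takes over 61 s, if anything falls off the work surface, if the arm or the gripper's body presses on something with over 40 N, if the wrist force passes 120 N, or if a joint passes its speed limit or range.

### The arm

A 6-joint arm with a two-finger parallel gripper is mounted at the origin on the work surface. World frame = base frame: x ahead of the robot, y to its left, z up, the work surface at z = 0. Lengths are in m, angles in rad, forces in N, time in s.
With the tool pointing down it reaches from about 0.3 to 0.875 m from the base axis. Payload 6.4 kg.
Tool frame: the origin (TCP) lies at the very end of the fingers, on their centre line; the grasp point (between the pads) lies ctrl.pinch_z behind it (ctrl.pinch_z is the distance from the TCP to the grasp point, in m); y points along the fingers, z is the direction in which the jaws open and shut, and the axes are right-handed (so a half turn about y gives the same grasp; the last joint's range is limited). The gripper opens to 85 mm and grips with 20 to 120 N. Pads are 22 mm wide; open, the fingers measure 114 mm over their backs; the gripper's body (76 mm by 85 mm) begins 54 mm behind the grasp point. The pads swing forward as they close: fully open they stand 13 mm farther back than shut.
Start: joints at [-1.415, 0.181, 1.607, -0, 1.354, -0.206], TCP at [0.204, -0.538, 0.231] pointing down, gripper open.
Joint ranges: [-2.99, 2.99], [-0.89, 2.07], [0.3, 2.58], [-1.14, 4.28], [0, 2.63], [-3.12, 3.12]. Speed limits (rad/s): [2.57, 2.57, 3.01, 3.14, 3.14, 3.14].

### API

Orientations are given as a unit quaternion [w, x, y, z].
In Python, from bench import ctrl gives the robot as it stands.
- The arm moves only by the shell command python3 -m pendant 'ROWS'. ROWS is JSON, one flat list of numbers, 7 for each row, row after row: the shift along the world's x, y, z in m, then the turn, a rotation vector about the world's x, y, z in degrees, then the finger opening in m, from 0 to 0.0854. In form: [tx, ty, tz, rx, ry, rz, hand, tx, ty, tz, rx, ry, rz, hand, ...]. A call has 1 to 12 rows; each row shifts and turns the commanded pose from where the row before left it; what a row does not reach is not made up. A row lasts 1/8 s, in which the tool goes at most 62.5 mm and 10.7 degrees, less where a joint would pass 70% of its speed; a pose out of reach is approached as far as the arm can. A call with a gripper value outside its range is refused whole. The fingers move at their own pace and stop on an object; the grip force is fixed at half the most. Time passes only in rows, so rows that do not move let the fingers close. It gives the time, the measured TCP pose, the force and the opening at its end, in the units of the state.
- ctrl.get_obs(): the state, without advancing time (a new reading comes with each control period).
- ctrl.camera(name): name is "scene" or "top" or "wrist"; returns the picture (384x512x3 uint8, red, green, blue); there is no depth.
- ctrl.camera_info(name): a dict with "fx", "fy", "cx", "cy" (pixels), "origin" and "rotation" of the camera in the world; the wrist camera has in their place "tool_from_camera" (4x4, takes a point from camera to tool coordinates, whose origin is the TCP and whose axes are the tool frame's). Camera axes: x right, y down, z forward; pixel columns grow to the right and rows downward; lengths in m; the calibration is good to about 2 mm. The wrist camera is an equidistant fisheye: a pixel r from the principal point sees the ray r / f radians off the axis. A picture is of the moment at which its call begins: read the wrist's pose just before it. camera_info takes no time and is no camera call.
- ctrl.hand_in(): hands the job in, once; it reports no verdict.
Trained networks look in the newest picture that a camera, given by its name, has taken for a name from the list of things; names that differ only in an ending like _2 or _b are one class to them, and where a whole thing is asked for, a point or a joint stands for the part that bears it (a point fixed in the world has none). Each returns a list of dicts, best first, with "score" (0 to 1); they miss things now and then, are a little off and sometimes report something else, mostly with a low value. They report only what shows in the picture. A call takes as long as a camera call. They do not tell look-alikes from the thing itself.
- ctrl.silhouettes(target, camera): "mask" (384x512 bool, what is visible of it) and "bbox" ([left, top, right, bottom] in pixels, round what is visible of it).
The state is a dict: "time_s": time; "q": joint angles; "dq": joint speeds; "joint_efforts": joint torques, N m; "eef_pos": TCP position; "eef_rot": TCP orientation; "wrist_force": force on the tool from outside, world axes, zero at the start; "torque": the same for the moment, N m; "opening": opening from 0.0 (shut) to 1.0 (fully open).
Only numpy, scipy, OpenCV 4.12 (cv2) and the standard library are available. Lean on these libraries where they do the work, as an engineer would, in place of code of your own. Each camera call takes 0.05 s, during which the arm holds its last target.

## Working session

There is one attempt and no reset: what is moved stays moved. The work goes in short steps, Python scripts to look and compute and a shell command to move; the robot and the scene stay as the last step left them, time stands still between calls to the robot, and variables do not carry over. Pictures are saved under pics/ and viewed, and the job is handed in when it is done.

```bash
ls; mkdir -p pics; python3 - <<'E'
from bench import ctrl
import cv2,numpy as np
o=ctrl.get_obs();print({k:np.round(v,3).tolist() for k,v in o.items()},ctrl.pinch_z)
for n in("scene","top"):
    im=ctrl.camera(n);cv2.imwrite(f"pics/{n}0.png",im[:,:,::-1])
    i=ctrl.camera_info(n);print(n,{k:np.round(v,4).tolist() if not isinstance(v,str) else v for k,v in i.items()})
    for t in("rack","scraper","narrow_scraper","spatula"):
        print(t,[(round(r["score"],2),np.round(r["bbox"]).tolist()) for r in ctrl.silhouettes(t,n)])
print(ctrl.camera_info("wrist"))
print(ctrl.get_obs()["time_s"])
E
```

```text
pics
{'time_s': 0.0, 'q': [-1.415, 0.182, 1.608, 0.0, 1.354, -0.206], 'dq': [0.0, 0.0, 0.001, -0.0, -0.0, 0.001], 'joint_efforts': [0.001, -44.487, -35.133, -0.0, 0.009, -0.0], 'eef_pos': [0.203, -0.537, 0.23], 'eef_rot': [0.127, -0.127, 0.696, -0.695], 'wrist_force': [-0.667, -0.089, -0.643], 'torque': [-0.003, 0.004, 0.012], 'opening': 1.0} 0.0187
scene {'fx': 361.4008, 'fy': 361.4008, 'cx': 255.0106, 'cy': 192.3418, 'origin': [1.2174, 0.1619, 0.7737], 'rotation': [-0.2299, 0.6075, 0.7068, -0.2803]}
rack [(0.93, [289.0, 186.0, 346.0, 282.0]), (0.18, [256.0, 247.0, 289.0, 269.0])]
scraper [(0.77, [249.0, 136.0, 296.0, 174.0]), (0.72, [366.0, 185.0, 437.0, 235.0]), (0.57, [262.0, 216.0, 291.0, 234.0])]
narrow_scraper [(0.63, [266.0, 194.0, 291.0, 210.0]), (0.38, [102.0, 203.0, 140.0, 237.0])]
spatula [(0.77, [255.0, 247.0, 289.0, 264.0])]
top {'fx': 407.6287, 'fy': 407.6287, 'cx': 257.4602, 'cy': 193.0821, 'origin': [0.376, 0.0461, 1.0821], 'rotation': [0.0675, -0.6981, 0.7097, -0.0668]}
rack [(0.64, [167.0, 124.0, 217.0, 224.0])]
scraper [(0.78, [218.0, 165.0, 249.0, 182.0]), (0.62, [228.0, 233.0, 276.0, 309.0]), (0.6, [80.0, 187.0, 143.0, 239.0])]
narrow_scraper [(0.74, [220.0, 199.0, 247.0, 212.0])]
spatula [(0.82, [215.0, 139.0, 244.0, 150.0])]
{'fx': 297.3186396354542, 'fy': 297.3186396354542, 'cx': 252.8303955967518, 'cy': 195.95813883782898, 'tool_from_camera': array([[ 7.02200169e-04,  9.61907379e-01,  2.73374655e-01,
        -6.90097470e-02],
       [-7.94951560e-04, -2.73374099e-01,  9.61907464e-01,
        -1.42453264e-01],
       [ 9.99999437e-01, -8.92771192e-04,  5.72706433e-04,
        -4.38668490e-04],
       [ 0.00000000e+00,  0.00000000e+00,  0.00000000e+00,
         1.00000000e+00]])}
0.5
```

View pics/scene0.png

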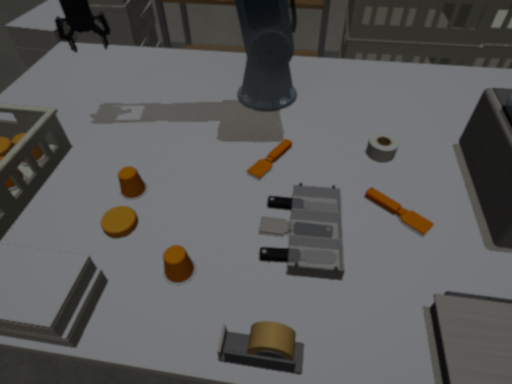

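View pics/top0.png

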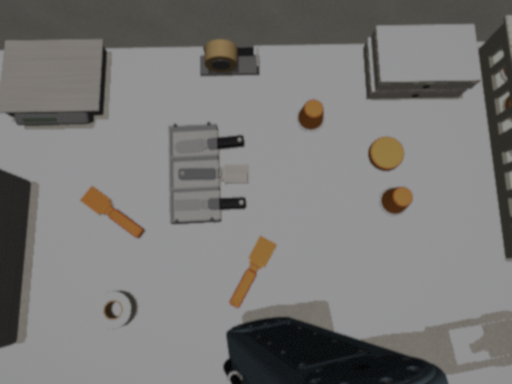

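The middle bay holds the scraper with its blade out (top view, about 218–249, 165–182). The rack opens to the right (−y). The orange look-alikes and the cheeses are well clear. I'll measure next.

```bash
cat > h.py <<'E'
import numpy as np,cv2
from bench import ctrl
from scipy.spatial.transform import Rotation as R
def rot(q): return R.from_quat(q,scalar_first=True)
def px2w(n,uv,z):
    i=ctrl.camera_info(n); uv=np.atleast_2d(uv).astype(float)
    d=np.c_[(uv[:,0]-i["cx"])/i["fx"],(uv[:,1]-i["cy"])/i["fy"],np.ones(len(uv))]
    r=np.array(i["rotation"]);M=r if r.ndim==2 else rot(r).as_matrix()
    d=d@M.T;o=np.array(i["origin"]);return o+d*((z-o[2])/d[:,2])[:,None]
def sils(t,n): return ctrl.silhouettes(t,n)
def box(mask):
    ys,xs=np.nonzero(mask);return xs,ys
E
python3 - <<'E'
from h import *
o=ctrl.get_obs();M=rot(o["eef_rot"]).as_matrix();print("tool axes cols",np.round(M,3).tolist())
im=ctrl.camera("top")
c=im[110:240,150:290];cv2.imwrite("pics/topc.png",cv2.resize(c[:,:,::-1],None,fx=5.5,fy=4.6,interpolation=cv2.INTER_CUBIC))
for t,z in(("scraper",.013),("narrow_scraper",.013),("spatula",.013),("rack",.046),("cheese_a",0.03),("cheese_c",.015)):
    for r in sils(t,"top"):
        xs,ys=box(r["mask"]);P=px2w("top",np.c_[xs,ys],z)[:,:2].astype(np.float32)
        (c,s,a)=cv2.minAreaRect(P);print(t,round(r["score"],2),"c",np.round(c,3),"s",np.round(s,3),round(a,1),"min",P.min(0).round(3),"max",P.max(0).round(3))
E
```

```text
tool axes cols [[-0.935, -0.0, 0.354], [-0.354, 0.0, -0.935], [-0.0, -1.0, -0.0]]
scraper 0.92 c [0.637 0.111] s [0.081 0.047] 89.0 min [0.613 0.07 ] max [0.661 0.151]
scraper 0.73 c [0.531 0.432] s [0.191 0.049] 51.5 min [0.47 0.35] max [0.606 0.516]
scraper 0.71 c [0.375 0.065] s [0.052 0.191] 62.0 min [ 0.289 -0.001] max [0.467 0.122]
narrow_scraper 0.69 c [0.555 0.115] s [0.072 0.035] 89.4 min [0.538 0.079] max [0.573 0.151]
spatula 0.74 c [0.724 0.119] s [0.032 0.073] 5.0 min [0.706 0.083] max [0.74  0.154]
spatula 0.43 c [ 0.686 -0.305] s [0.092 0.101] 41.5 min [ 0.637 -0.353] max [ 0.735 -0.256]
rack 0.78 c [0.635 0.213] s [0.27  0.132] 2.0 min [0.499 0.142] max [0.772 0.282]
cheese_a 0.75 c [ 0.551 -0.314] s [0.084 0.078] 85.8 min [ 0.512 -0.358] max [ 0.589 -0.271]
cheese_a 0.75 c [ 0.681 -0.299] s [0.093 0.092] 22.4 min [ 0.633 -0.344] max [ 0.727 -0.252]
cheese_a 0.7 c [0.633 0.108] s [0.082 0.052] 89.0 min [0.606 0.067] max [0.658 0.149]
cheese_a 0.68 c [ 0.791 -0.103] s [0.074 0.093] 88.0 min [ 0.744 -0.14 ] max [ 0.837 -0.065]
cheese_c 0.75 c [ 0.553 -0.319] s [0.085 0.079] 85.8 min [ 0.514 -0.363] max [ 0.592 -0.276]
cheese_c 0.75 c [ 0.685 -0.304] s [0.094 0.094] 22.4 min [ 0.636 -0.35 ] max [ 0.732 -0.256]
cheese_c 0.7 c [0.636 0.109] s [0.084 0.053] 89.0 min [0.609 0.067] max [0.662 0.151]
cheese_c 0.68 c [ 0.797 -0.105] s [0.075 0.094] 88.0 min [ 0.75  -0.142] max [ 0.843 -0.067]
```

View pics/topc.png

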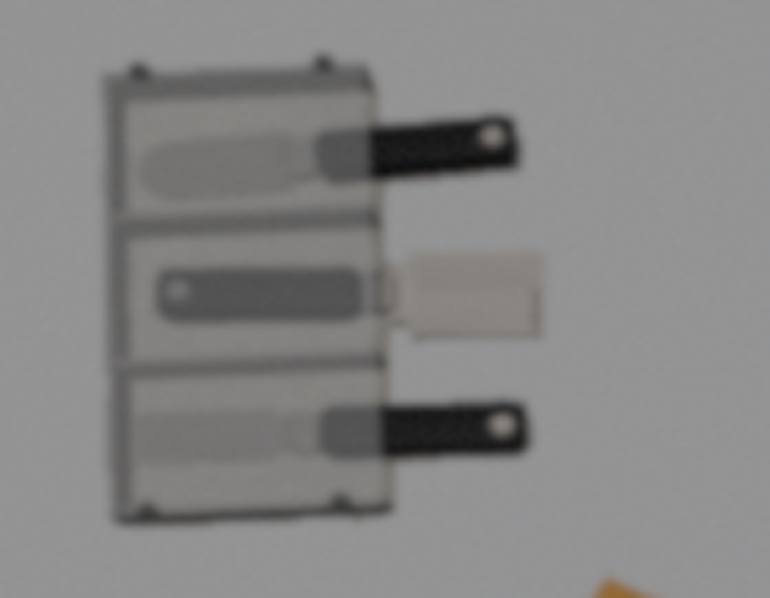

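```bash
python3 - <<'E'
from h import *
def w(p,z):
    p=np.array(p,float);return px2w("top",np.c_[150+(p[:,0]+.5)/5.5-.5,110+(p[:,1]+.5)/4.6-.5],z)[:,:2].round(4).tolist()
print("blade",w([(412,252),(543,253),(541,338),(413,338)],.013))
print("front cover corners far/near",w([(369,70),(391,508)],.046))
print("back cover corners",w([(104,75),(115,520)],.046))
print("cover dividers front",w([(380,215),(386,362)],.046))
print("handle ends",w([(157,294),(364,295)],.026))
print("neighb handle ends spat/narrow",w([(375,155),(517,143),(385,430),(527,428)],.026))
print("neighb handle edges y",w([(515,118),(515,167),(525,404),(525,454)],.020))
E
```

```text
blade [[0.6625, 0.1335], [0.6608, 0.069], [0.6096, 0.0705], [0.6107, 0.133]]
front cover corners far/near [[0.7633, 0.1516], [0.5069, 0.1407]]
back cover corners [[0.7625, 0.2805], [0.5023, 0.2688]]
cover dividers front [[0.6758, 0.1461], [0.5898, 0.1431]]
handle ends [[0.636, 0.256], [0.6337, 0.1557]]
neighb handle ends spat/narrow [[0.7182, 0.1505], [0.7243, 0.0807], [0.5543, 0.1454], [0.5543, 0.0776]]
neighb handle edges y [[0.7418, 0.0817], [0.7116, 0.082], [0.5694, 0.0786], [0.5403, 0.0789]]
```

```bash
python3 -m pendant '[0.03,0.045,0,0,0,5.8,0.065,0.03,0.045,0,0,0,5.8,0.065,0.03,0.045,0,0,0,5.8,0.065,0.03,0.045,0,0,0,5.8,0.065,0.03,0.045,0,0,0,5.8,0.065,0.03,0.045,0,0,0,5.8,0.065,0.03,0.045,0,0,0,5.8,0.065,0.03,0.045,0,0,0,5.8,0.065,0.03,0.045,0,0,0,5.8,0.065,0.03,0.045,0,0,0,5.8,0.065,0.03,0.045,0,0,0,5.8,0.065,0.03,0.045,0,0,0,5.8,0.065]'; python3 -m pendant '[0.03,0.045,0,0,0,0,0.065,0.03,0.045,0,0,0,0,0.065,0,0,0,0,0,0,0.065]'
cat > st.py <<'E'
from h import *
o=ctrl.get_obs();M=rot(o["eef_rot"]).as_matrix()
print("t",o["time_s"],"p",np.round(o["eef_pos"],4),"jaw yaw",np.degrees(np.arctan2(M[1,2],M[0,2])).round(2),"app",M[:,1].round(3),"q",np.round(o["q"],3),"F",np.round(o["wrist_force"],1),"op",np.round(o["opening"],3))
E
python3 st.py
```

```text
time_s: 2.35
eef_pos: [0.5645, 0.0039, 0.2315]
eef_rot: [0.502, -0.502, 0.497, -0.498]
wrist_force: [0.5, -0.9, 0.6]
opening: 0.762
time_s: 2.72
eef_pos: [0.6245, 0.0955, 0.2307]
eef_rot: [0.503, -0.502, 0.498, -0.497]
wrist_force: [-0.8, -0.1, 0.3]
opening: 0.758
t 2.725 p [0.6245 0.0955 0.2307] jaw yaw 0.57 app [-0.     0.001 -1.   ] q [-3.600e-02  3.060e-01  1.456e+00  1.000e-03  1.380e+00 -4.600e-02] F [-0.8 -0.1  0.3] op 0.758
```

```bash
python3 -m pendant '[0.011,0.004,-0.05,0,0,-0.5,0.065,0,0,-0.03,0,0,0,0.065,0,0,0,0,0,0,0.065]' >/dev/null; cat > wr.py <<'E'
from h import *
def w2px(P,o):
    i=ctrl.camera_info("wrist");T=np.array(i["tool_from_camera"]);M=rot(o["eef_rot"]).as_matrix()
    Pt=(np.atleast_2d(P)-o["eef_pos"])@M; Pc=(Pt-T[:3,3])@T[:3,:3]
    th=np.arctan2(np.hypot(Pc[:,0],Pc[:,1]),Pc[:,2]);a=np.arctan2(Pc[:,1],Pc[:,0])
    return np.c_[i["cx"]+i["fx"]*th*np.cos(a),i["cy"]+i["fx"]*th*np.sin(a)]
def px2ww(uv,z,o):
    i=ctrl.camera_info("wrist");T=np.array(i["tool_from_camera"]);M=rot(o["eef_rot"]).as_matrix()
    d=(np.atleast_2d(uv)-[i["cx"],i["cy"]])/i["fx"];th=np.hypot(d[:,0],d[:,1])+1e-12
    r=np.c_[d/th[:,None]*np.sin(th)[:,None],np.cos(th)]@T[:3,:3].T@M.T
    c=np.array(o["eef_pos"])+M@T[:3,3];return c+r*((z-c[2])/r[:,2])[:,None]
E
python3 - <<'E'
from wr import *
o=ctrl.get_obs();im=ctrl.camera("wrist");cv2.imwrite("pics/w1.png",cv2.resize(im[:,:,::-1],None,fx=1.5,fy=1.5))
for t,z in(("scraper",.013),("narrow_scraper",.02),("rack",.046)):
    for r in sils(t,"wrist"):
        xs,ys=box(r["mask"]);P=px2ww(np.c_[xs,ys],z,o)[:,:2].astype(np.float32)
        (c,s,a)=cv2.minAreaRect(P);print(t,round(r["score"],2),r["bbox"],"c",np.round(c,3),"s",np.round(s,3),round(a,1),"min",P.min(0).round(3),"max",P.max(0).round(3))
E
python3 st.py
```

```text
scraper 0.96 [234.2, 132.3, 287.6, 214.4] c [0.638 0.108] s [0.078 0.05 ] 89.2 min [0.612 0.069] max [0.663 0.147]
scraper 0.79 [0.0, 169.7, 109.8, 270.1] c [0.381 0.065] s [0.054 0.181] 60.2 min [ 0.298 -0.001] max [0.469 0.124]
narrow_scraper 0.85 [157.8, 138.1, 194.2, 205.7] c [0.558 0.112] s [0.066 0.034] 88.8 min [0.541 0.079] max [0.575 0.145]
rack 0.64 [233.5, 134.1, 290.3, 211.1] c [0.637 0.115] s [0.068 0.045] 89.9 min [0.614 0.081] max [0.66  0.149]
t 3.3 p [0.6358 0.0957 0.1537] jaw yaw -0.2 app [ 0.004 -0.    -1.   ] q [-0.035  0.399  1.495 -0.     1.244 -0.031] F [0.4 0.1 0.5] op 0.76
```

View pics/w1.png

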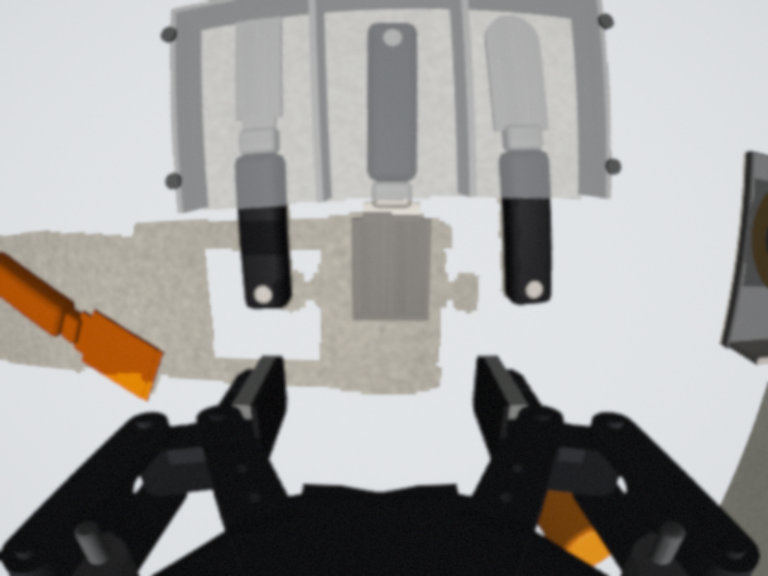

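```bash
python3 -m pendant '[0.001,0.004,-0.05,0,0,0.2,0.065,0,0,-0.05,0,0,0,0.065,0,0,-0.03,0,0,0,0.065,0,0,-0.015,0,0,0,0.065,0,0,-0.006,0,0,0,0.065,0,0,0,0,0,0,0.065]';python3 st.py
```

```text
time_s: 4.05
eef_pos: [0.6366, 0.1002, 0.0016]
eef_rot: [0.501, -0.5, 0.499, -0.5]
wrist_force: [-0.4, 0.4, 0.2]
opening: 0.763
t 4.05 p [0.6366 0.1002 0.0016] jaw yaw 0.03 app [ 0.002 -0.    -1.   ] q [-0.028  0.605  1.545 -0.     0.989 -0.028] F [-0.4  0.4  0.2] op 0.763
```

```bash
python3 -m pendant '[0,0,0,0,0,0,0.04,0,0,0,0,0,0,0.04,0,0,0,0,0,0,0.04,0,0,0,0,0,0,0.04,0,0,0,0,0,0,0.04]';python3 st.py; python3 - <<'E'
from wr import *
im=ctrl.camera("wrist");cv2.imwrite("pics/w2.png",im[:,:,::-1])
E
```

```text
time_s: 4.68
eef_pos: [0.6366, 0.1, 0.001]
eef_rot: [0.501, -0.5, 0.499, -0.501]
wrist_force: [3.0, -1.3, 3.3]
opening: 0.565
t 4.675 p [0.6366 0.1    0.001 ] jaw yaw 0.01 app [ 0.002 -0.    -1.   ] q [-0.028  0.606  1.545  0.     0.988 -0.028] F [ 3.  -1.3  3.3] op 0.565
```

View pics/w2.png

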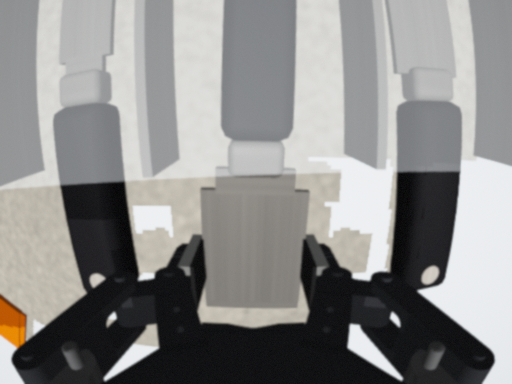

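```bash
python3 -m pendant '[0,-0.01,0,0,0,0,0.04,0,-0.015,0,0,0,0,0.04,0,-0.02,0,0,0,0,0.04,0,-0.02,0,0,0,0,0.04]';python3 st.py; python3 -m pendant '[0,-0.02,0,0,0,0,0.04,0,-0.02,0,0,0,0,0.04,0,-0.02,0,0,0,0,0.04,0,-0.02,0,0,0,0,0.04,0,-0.015,0,0,0,0,0.04,0,0,0,0,0,0,0.04]';python3 st.py;python3 - <<'E'
from wr import *
im=ctrl.camera("wrist");cv2.imwrite("pics/w3.png",im[:,:,::-1])
E
```

```text
time_s: 5.22
eef_pos: [0.6352, 0.0336, 0.0002]
eef_rot: [-0.5, 0.5, -0.5, 0.5]
wrist_force: [-0.3, 3.5, 5.2]
opening: 0.558
t 5.225 p [6.352e-01 3.360e-02 2.000e-04] jaw yaw 0.01 app [-0.001  0.    -1.   ] q [-0.133  0.594  1.567  0.     0.981 -0.134] F [-0.3  3.5  5.2] op 0.558
time_s: 5.98
eef_pos: [0.6357, -0.0623, 0.0005]
eef_rot: [-0.499, 0.5, -0.5, 0.501]
wrist_force: [-1.1, -4.4, 4.9]
opening: 0.562
t 5.975 p [ 6.357e-01 -6.230e-02  5.000e-04] jaw yaw -0.04 app [ 0.    -0.002 -1.   ] q [-0.282  0.598  1.56  -0.002  0.983 -0.28 ] F [-1.1 -4.4  4.9] op 0.562
```

View pics/w3.png

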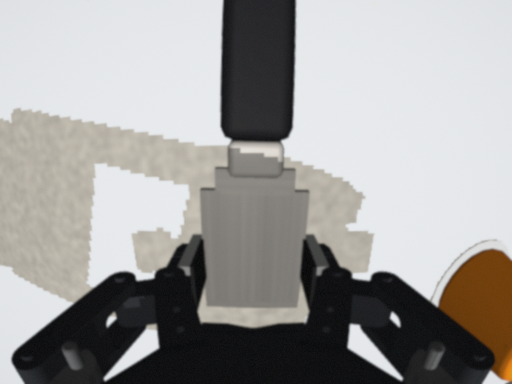

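```bash
python3 -m pendant '[0,-0.02,0,0,0,0,0.04,0,-0.02,0,0,0,0,0.04,0,0,0,0,0,5,0.04,0,0,0,0,0,5,0.04,0,0,0,0,0,5,0.04,0,0,0,0,0,5,0.04,0,0,0,0,0,5,0.04,0,0,0,0,0,5,0.04,0,0,0,0,0,0,0.04]';python3 st.py
python3 -m pendant '[0,0,0,0,0,0,0.06,0,0,0,0,0,0,0.065,0,0,0,0,0,0,0.065,0,0,0.02,0,0,0,0.065,0,0,0.04,0,0,0,0.065,0,0,0.06,0,0,0,0.065,0,0,0.06,0,0,0,0.065,0,0,0,0,0,0,0.065]';python3 st.py
python3 - <<'E'
from wr import *
o=ctrl.get_obs();im=ctrl.camera("wrist");cv2.imwrite("pics/w4.png",im[:,:,::-1])
im=ctrl.camera("top");cv2.imwrite("pics/top4.png",im[:,:,::-1])
for n in("wrist","top"):
    for r in sils("scraper",n):
        xs,ys=box(r["mask"]);uv=np.c_[xs,ys];P=(px2ww(uv,.015,o) if n=="wrist" else px2w(n,uv,.015))[:,:2].astype(np.float32)
        (c,s,a)=cv2.minAreaRect(P);print(n,round(r["score"],2),r["bbox"],"c",np.round(c,3),"s",np.round(s,3),round(a,1),cv2.boxPoints((c,s,a)).round(3).tolist())
E
```

```text
time_s: 7.15
eef_pos: [0.6363, -0.1016, 0.0008]
eef_rot: [-0.612, 0.612, -0.353, 0.355]
wrist_force: [1.7, -2.3, 4.7]
opening: 0.559
t 7.15 p [ 0.6363 -0.1016  0.0008] jaw yaw 29.96 app [ 0.002 -0.002 -1.   ] q [-3.420e-01  6.060e-01  1.545e+00 -1.000e-03  9.880e-01 -8.640e-01] F [ 1.7 -2.3  4.7] op 0.559
time_s: 8.15
eef_pos: [0.6396, -0.101, 0.1892]
eef_rot: [0.613, -0.612, 0.348, -0.358]
wrist_force: [0.1, -0.3, 0.1]
opening: 0.76
t 8.15 p [ 0.6396 -0.101   0.1892] jaw yaw 30.05 app [ 0.013 -0.005 -1.   ] q [-0.339  0.366  1.464 -0.     1.298 -0.864] F [ 0.1 -0.3  0.1] op 0.76
wrist 0.92 [224.9, 26.5, 273.2, 201.8] c [ 0.604 -0.044] s [0.05  0.191] 28.8 [[0.5360000133514404, 0.027000000700354576], [0.628000020980835, -0.14000000059604645], [0.671999990940094, -0.11599999666213989], [0.5799999833106995, 0.050999999046325684]]
wrist 0.8 [134.3, 0.0, 171.6, 20.7] c [0.447 0.01 ] s [0.044 0.021] 21.5 [[0.4230000078678131, 0.012000000104308128], [0.4309999942779541, -0.00800000037997961], [0.47200000286102295, 0.00800000037997961], [0.46399998664855957, 0.02800000086426735]]
top 0.74 [
[... 284 characters left out ...]
74 0.009] s [0.032 0.063] 31.5 [[0.5440000295639038, 0.027000000700354576], [0.5770000219345093, -0.026000000536441803], [0.6039999723434448, -0.009999999776482582], [0.5709999799728394, 0.04399999976158142]]
top 0.69 [82.3, 188.4, 142.7, 238.0] c [0.533 0.428] s [0.192 0.05 ] 53.5 [[0.4560000002384186, 0.36500000953674316], [0.4959999918937683, 0.335999995470047], [0.6100000143051147, 0.49000000953674316], [0.5699999928474426, 0.5199999809265137]]
top 0.27 [218.6, 197.7, 245.4, 212.3] c [0.555 0.114] s [0.069 0.035] 89.0 [[0.5360000133514404, 0.07900000363588333], [0.5709999799728394, 0.07900000363588333], [0.5730000138282776, 0.14800000190734863], [0.5379999876022339, 0.14800000190734863]]
```

View pics/w4.png

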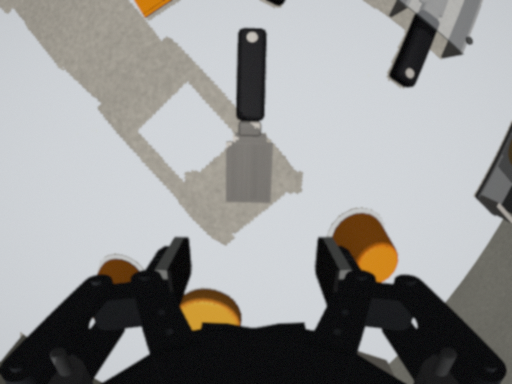

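View pics/top4.png

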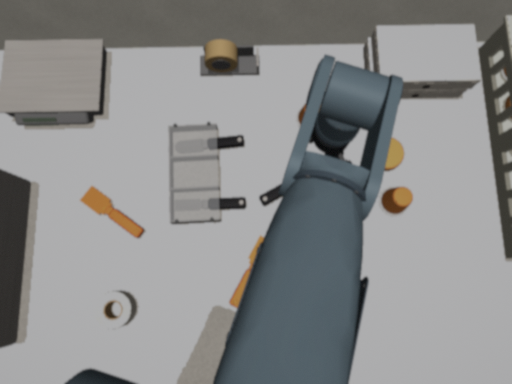

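```bash
python3 -m pendant '[-0.006,0.01,0,0,0,-10,0.065,-0.006,0.01,0,0,0,-10,0.065,-0.006,0.01,0,0,0,-10,0.065,-0.006,0.01,0,0,0,-10,0.065,-0.006,0.01,0,0,0,-10,0.065,-0.006,0.01,0,0,0,-10,0.065,-0.006,0.01,0,0,0,-10,0.065,-0.006,0.01,0,0,0,-10,0.065,-0.006,0.01,0,0,0,-10,0.065,-0.006,0.01,0,0,0,-10,0.065,0,0,0,0,0,-10,0.065,0,0,0,0,0,-10,0.065]' >/dev/null
python3 -m pendant '[0,0,0,0,0,-10,0.065,0,0,0,0,0,-10,0.065,0,0,0,0,0,-10,0.065,0,0,0,0,0,-10,0.065,0,0,0,0,0,-10,0.065,0,0,0,0,0,-10,0.065,0,0,-0.05,0,0,0,0.065,0,0,0,0,0,0,0.065]';python3 st.py
python3 - <<'E'
from wr import *
o=ctrl.get_obs();im=ctrl.camera("wrist");cv2.imwrite("pics/w5.png",im[:,:,::-1])
for r in sils("scraper","wrist"):
        xs,ys=box(r["mask"]);uv=np.c_[xs,ys];P=px2ww(uv,.018,o)[:,:2].astype(np.float32)
        (c,s,a)=cv2.minAreaRect(P);print(round(r["score"],2),r["bbox"],"c",np.round(c,3),"s",np.round(s,3),round(a,1))
E
```

```text
time_s: 10.85
eef_pos: [0.571, 0.0011, 0.1249]
eef_rot: [0.357, -0.349, -0.611, 0.614]
wrist_force: [-1.0, 0.3, 0.7]
opening: 0.765
t 10.85 p [0.571  0.0011 0.1249] jaw yaw -149.96 app [-0.012  0.002 -1.   ] q [-0.206  0.297  1.696 -0.     1.161  2.412] F [-1.   0.3  0.7] op 0.765
0.92 [216.3, 19.3, 276.3, 234.0] c [ 0.605 -0.045] s [0.05  0.189] 28.3
0.57 [355.7, 251.7, 397.7, 372.4] c [0.373 0.064] s [0.032 0.202] 56.8
```

View pics/w5.png

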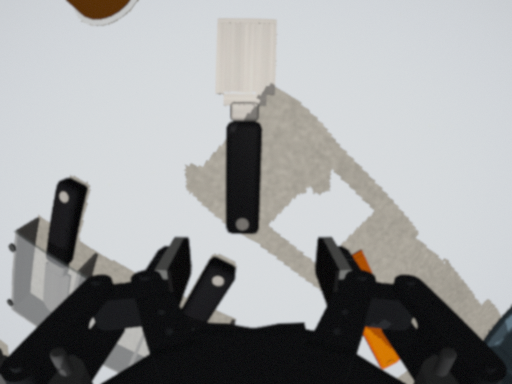

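```bash
python3 -m pendant '[0.01,-0.003,-0.03,0,0,-1.2,0.065,0,0,-0.04,0,0,0,0.065,0,0,0,0,0,0,0.065]';python3 st.py
```

```text
time_s: 11.32
eef_pos: [0.5838, -0.0025, 0.0588]
eef_rot: [0.361, -0.358, -0.608, 0.609]
wrist_force: [-0.8, 0.0, -0.2]
opening: 0.758
t 11.325 p [ 0.5838 -0.0025  0.0588] jaw yaw -151.17 app [-0.005  0.001 -1.   ] q [-0.207  0.412  1.697 -0.     1.037  2.431] F [-0.8  0.  -0.2] op 0.758
```

```bash
python3 -m pendant '[-0.002,0,-0.03,0,0,0,0.065,0,0,-0.015,0,0,0,0.065,0,0,-0.007,0,0,0,0.065,0,0,0,0,0,0,0.065]';python3 st.py; python3 -m pendant '[0,0,0,0,0,0,0.02,0,0,0,0,0,0,0.02,0,0,0,0,0,0,0.02,0,0,0,0,0,0,0.02,0,0,0,0,0,0,0.02,0,0,0,0,0,0,0.02]';python3 st.py
```

```text
time_s: 11.82
eef_pos: [0.5839, -0.0028, 0.0089]
eef_rot: [-0.36, 0.36, 0.609, -0.609]
wrist_force: [0.3, -0.3, -0.2]
opening: 0.76
t 11.825 p [ 0.5839 -0.0028  0.0089] jaw yaw -151.17 app [ 0. -0. -1.] q [-0.208  0.49   1.71   0.     0.94   2.43 ] F [ 0.3 -0.3 -0.2] op 0.76
time_s: 12.58
eef_pos: [0.5845, -0.0029, 0.0094]
eef_rot: [-0.359, 0.36, 0.609, -0.609]
wrist_force: [-0.1, 0.4, 6.1]
opening: 0.334
t 12.575 p [ 0.5845 -0.0029  0.0094] jaw yaw -151.17 app [ 0.002 -0.    -1.   ] q [-0.208  0.49   1.71   0.     0.94   2.43 ] F [-0.1  0.4  6.1] op 0.334
```

```bash
python3 -m pendant '[0,0,0,0,0,0,0.05,0,0,0,0,0,0,0.05,0,0,-0.006,0,0,0,0.05,0,0,0,0,0,0,0.02,0,0,0,0,0,0,0.02,0,0,0,0,0,0,0.02,0,0,0,0,0,0,0.02,0,0,0,0,0,0,0.02]';python3 st.py
python3 -m pendant '[0,0,0.01,0,0,0,0.02,0,0,0.03,0,0,0,0.02,0,0,0.03,0,0,0,0.02,0,0,0.03,0,0,0,0.02,0,0,0,0,0,0,0.02]';python3 st.py
python3 - <<'E'
from wr import *
o=ctrl.get_obs();im=ctrl.camera("wrist");cv2.imwrite("pics/w6.png",im[:,:,::-1])
im=ctrl.camera("scene");cv2.imwrite("pics/s6.png",im[:,:,::-1])
E
```

```text
time_s: 13.58
eef_pos: [0.5834, -0.0028, 0.0021]
eef_rot: [0.36, -0.36, -0.609, 0.609]
wrist_force: [-0.1, 0.1, -1.9]
opening: 0.343
t 13.575 p [ 0.5834 -0.0028  0.0021] jaw yaw -151.17 app [-0.  0. -1.] q [-0.208  0.501  1.711 -0.     0.929  2.43 ] F [-0.1  0.1 -1.9] op 0.343
time_s: 14.2
eef_pos: [0.586, -0.0032, 0.1058]
eef_rot: [-0.357, 0.362, 0.61, -0.608]
wrist_force: [0.1, -0.5, -0.6]
opening: 0.34
t 14.2 p [ 0.586  -0.0032  0.1058] jaw yaw -151.16 app [ 0.007 -0.001 -1.   ] q [-0.208  0.341  1.682 -0.     1.112  2.43 ] F [ 0.1 -0.5 -0.6] op 0.34
```

View pics/w6.png

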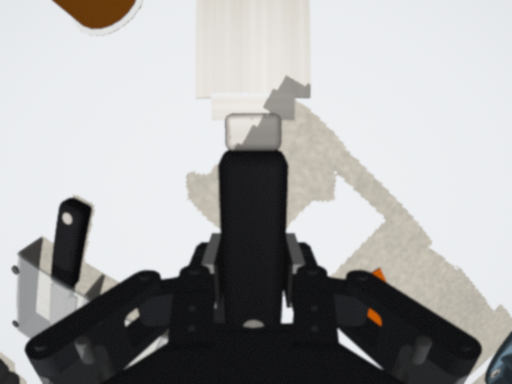

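View pics/s6.png

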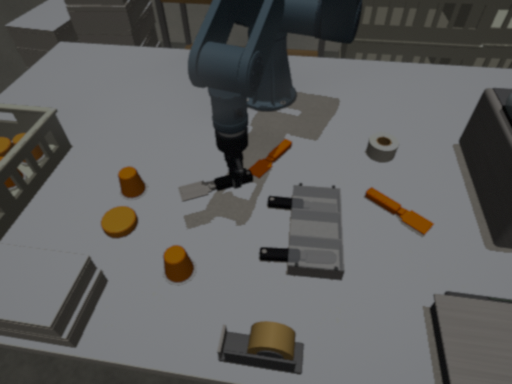

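```bash
python3 -m pendant '[0.0045,-0.002,0,0,0,10.3,0.02,0.0045,-0.002,0,0,0,10.3,0.02,0.0045,-0.002,0,0,0,10.3,0.02,0.0045,-0.002,0,0,0,10.3,0.02,0.0045,-0.002,0,0,0,10.3,0.02,0.0045,-0.002,0,0,0,10.3,0.02,0.0045,-0.002,0,0,0,10.3,0.02,0.0045,-0.002,0,0,0,10.3,0.02,0.0045,-0.002,0,0,0,10.3,0.02,0.0045,-0.002,0,0,0,10.3,0.02,0.0045,-0.002,0,0,0,10.3,0.02,0.0045,-0.002,0,0,0,10.3,0.02]' >/dev/null
python3 -m pendant '[0,0,0,0,0,9.8,0.02,0,0,0,0,0,9.8,0.02,0,0,0,0,0,9.8,0.02,0,0,0,0,0,0,0.02,0,0,0,0,0,0,0.02]';python3 st.py
python3 - <<'E'
from wr import *
o=ctrl.get_obs();im=ctrl.camera("wrist");cv2.imwrite("pics/w7.png",cv2.resize(im[:,:,::-1],None,fx=1.5,fy=1.5))
E
```

```text
time_s: 16.42
eef_pos: [0.6369, -0.0267, 0.1011]
eef_rot: [-0.507, 0.507, -0.493, 0.492]
wrist_force: [-0.1, -0.2, -0.6]
opening: 0.34
t 16.425 p [ 0.6369 -0.0267  0.1011] jaw yaw 1.64 app [-0.002  0.    -1.   ] q [-0.228  0.453  1.537 -0.     1.154 -0.256] F [-0.1 -0.2 -0.6] op 0.34
```

View pics/w7.png

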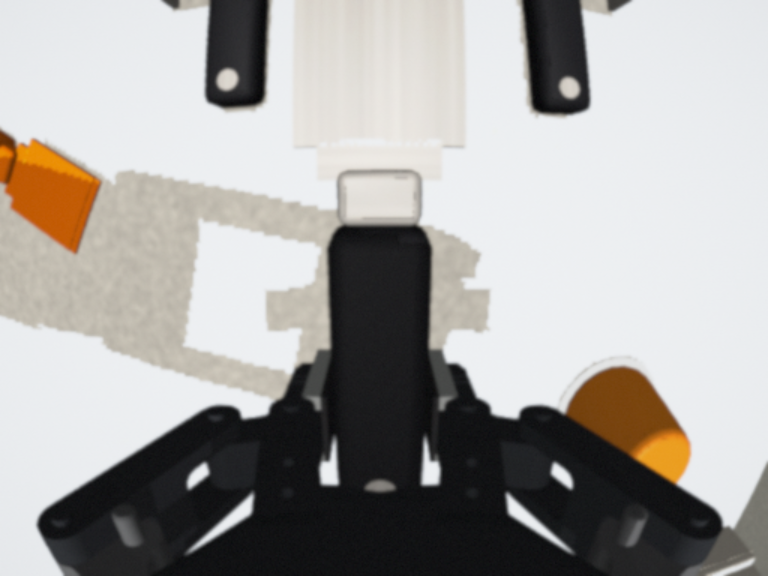

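```bash
python3 -m pendant '[0.002,0,-0.04,0,0,0.2,0.02,0,0,-0.03,0,0,0,0.02,0,0,-0.018,0,0,0,0.02,0,0,0,0,0,0,0.02,0,0,0,0,0,0,0.02]';python3 st.py
python3 - <<'E'
from wr import *
o=ctrl.get_obs();im=ctrl.camera("wrist");cv2.imwrite("pics/w8.png",im[:,:,::-1])
im=ctrl.camera("top");cv2.imwrite("pics/t8.png",cv2.resize(im[110:240,150:290,::-1],None,fx=5,fy=4.6,interpolation=cv2.INTER_CUBIC))
E
```

```text
time_s: 17.1
eef_pos: [0.6406, -0.027, 0.0156]
eef_rot: [0.509, -0.508, 0.491, -0.492]
wrist_force: [-0.1, 0.6, -1.1]
opening: 0.339
t 17.1 p [ 0.6406 -0.027   0.0156] jaw yaw 2.01 app [ 0.002 -0.    -1.   ] q [-0.227  0.578  1.554  0.     1.008 -0.262] F [-0.1  0.6 -1.1] op 0.339
```

View pics/w8.png

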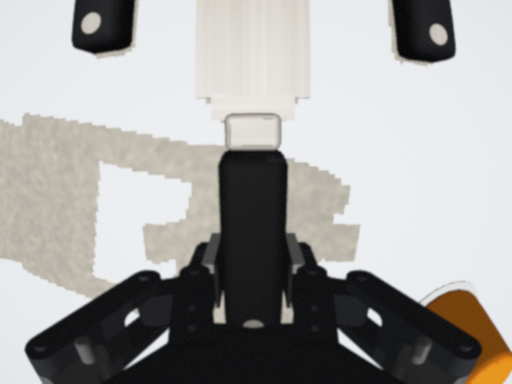

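View pics/t8.png

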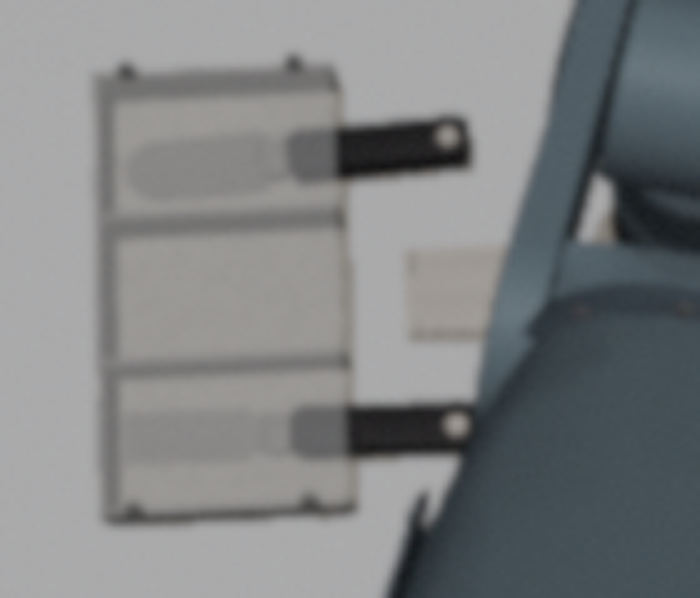

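```bash
python3 -m pendant '[0,0,-0.008,0,0,0,0.02,0,0,-0.004,0,0,0,0.02,0,0,0,0,0,0,0.02]'; python3 -m pendant '[-0.0005,0.015,0,0,0,0,0.02,-0.0005,0.02,0,0,0,0,0.02,-0.0005,0.02,0,0,0,0,0.02,-0.0005,0.015,0,0,0,0,0.02,0,0,0,0,0,0,0.02]';python3 st.py
python3 - <<'E'
from wr import *
o=ctrl.get_obs();im=ctrl.camera("wrist");cv2.imwrite("pics/w9.png",im[:,:,::-1])
E
```

```text
time_s: 17.58
eef_pos: [0.6395, -0.0268, 0.0021]
eef_rot: [-0.509, 0.509, -0.491, 0.491]
wrist_force: [-0.1, -0.4, -2.2]
opening: 0.337
time_s: 18.2
eef_pos: [0.6373, 0.045, 0.0022]
eef_rot: [-0.509, 0.509, -0.491, 0.49]
wrist_force: [-0.0, -0.1, -1.2]
opening: 0.338
t 18.2 p [0.6373 0.045  0.0022] jaw yaw 2.17 app [-0.  0. -1.] q [-0.115  0.596  1.559 -0.     0.987 -0.153] F [-0.  -0.1 -1.2] op 0.338
```

View pics/w9.png

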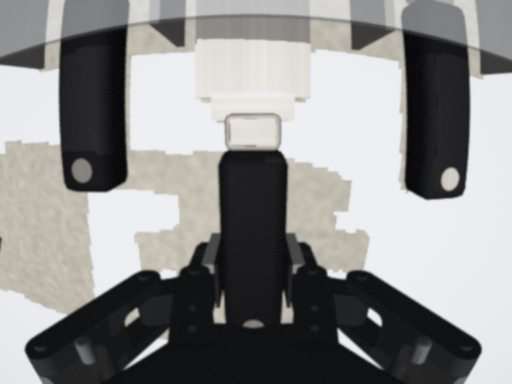

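```bash
python3 -m pendant '[-0.0005,0.015,0,0,0,0,0.02,-0.0005,0.015,0,0,0,0,0.02,0,0.012,0,0,0,0,0.02,0,0,0,0,0,0,0.02]';python3 st.py; python3 -m pendant '[-0.0005,0.012,0,0,0,0,0.02,0,0.01,0,0,0,0,0.02,0,0.008,0,0,0,0,0.02,0,0,0,0,0,0,0.02]';python3 st.py
python3 - <<'E'
from wr import *
o=ctrl.get_obs();im=ctrl.camera("wrist");cv2.imwrite("pics/w10.png",im[:,:,::-1])
im=ctrl.camera("scene");cv2.imwrite("pics/s10.png",cv2.resize(im[150:300,220:380,::-1],None,fx=4.5,fy=4,interpolation=cv2.INTER_CUBIC))
E
```

```text
time_s: 18.75
eef_pos: [0.6364, 0.0865, 0.0022]
eef_rot: [-0.509, 0.509, -0.491, 0.491]
wrist_force: [0.0, -0.2, -2.7]
opening: 0.337
t 18.75 p [0.6364 0.0865 0.0022] jaw yaw 2.12 app [-0.  0. -1.] q [-0.049  0.601  1.55   0.     0.991 -0.087] F [ 0.  -0.2 -2.7] op 0.337
time_s: 19.25
eef_pos: [0.636, 0.116, 0.0023]
eef_rot: [-0.509, 0.509, -0.491, 0.491]
wrist_force: [0.2, -0.4, -2.0]
opening: 0.338
t 19.25 p [0.636  0.116  0.0023] jaw yaw 2.09 app [-0.  0. -1.] q [-0.003  0.609  1.538  0.     0.995 -0.039] F [ 0.2 -0.4 -2. ] op 0.338
```

View pics/w10.png

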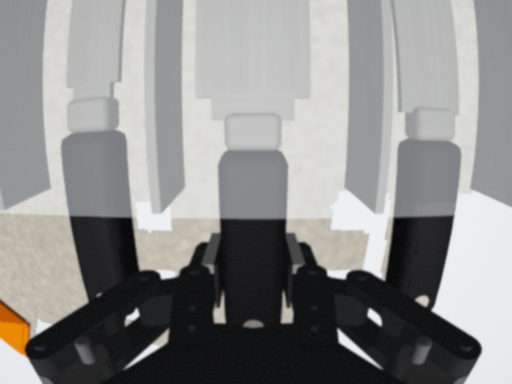

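View pics/s10.png

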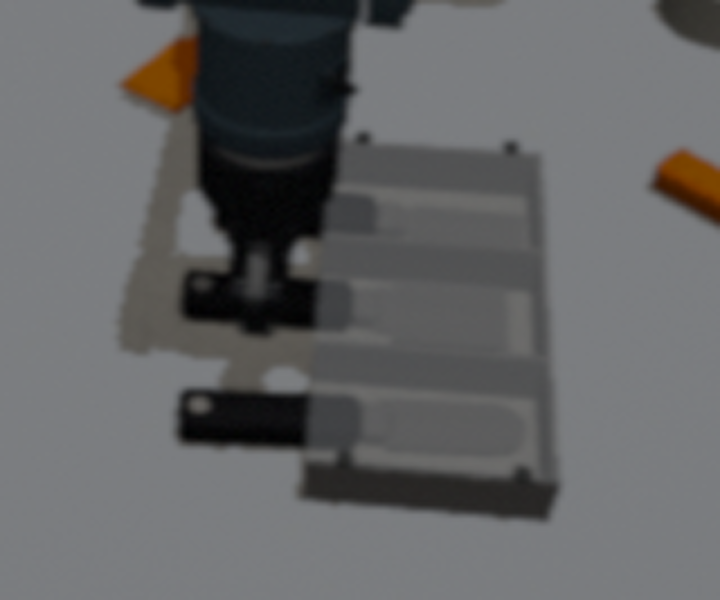

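```bash
python3 -m pendant '[0,0,0,0,0,0,0.045,0,0,0,0,0,0,0.045,0,0,0,0,0,0,0.045,0,0,0.02,0,0,0,0.045,0,0,0.04,0,0,0,0.045,0,0,0.05,0,0,0,0.045,0,0,0.05,0,0,0,0.045,-0.01,-0.05,0,0,0,0,0.045,-0.01,-0.05,0,0,0,0,0.045,-0.01,-0.05,0,0,0,0,0.045,-0.01,-0.05,0,0,0,0,0.045,0,0,0,0,0,0,0.045]';python3 st.py
python3 - <<'E'
from wr import *
o=ctrl.get_obs()
im=ctrl.camera("top");cv2.imwrite("pics/t11.png",cv2.resize(im[110:240,150:290,::-1],None,fx=5.5,fy=4.6,interpolation=cv2.INTER_CUBIC))
im=ctrl.camera("scene");cv2.imwrite("pics/s11.png",im[:,:,::-1])
E
```

```text
time_s: 20.85
eef_pos: [0.5959, -0.0884, 0.1641]
eef_rot: [0.508, -0.508, 0.491, -0.493]
wrist_force: [0.9, -0.1, 0.7]
opening: 0.526
t 20.85 p [ 0.5959 -0.0884  0.1641] jaw yaw 1.76 app [ 0.002 -0.001 -1.   ] q [-3.440e-01  3.050e-01  1.598e+00 -1.000e-03  1.237e+00 -3.740e-01] F [ 0.9 -0.1  0.7] op 0.526
```

View pics/t11.png

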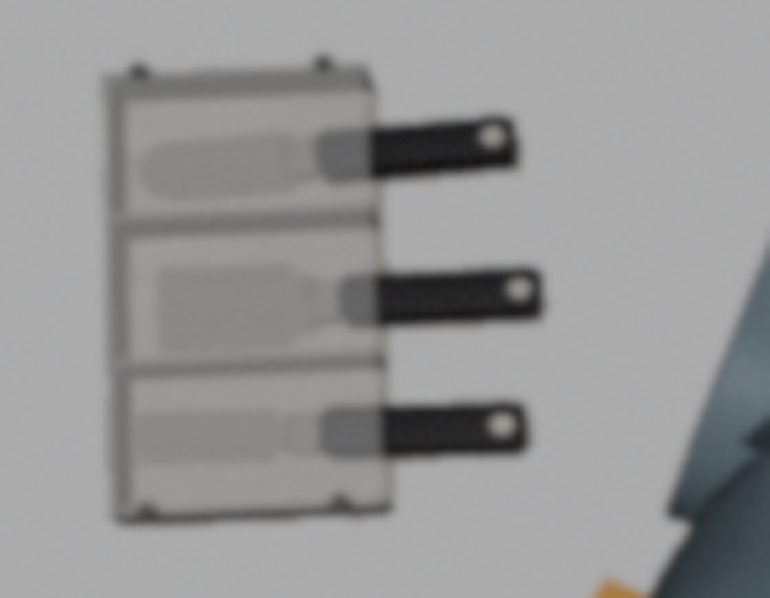

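View pics/s11.png

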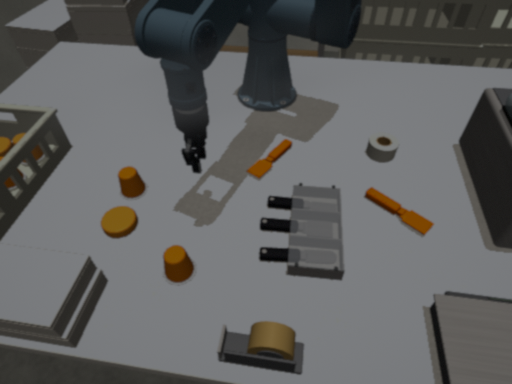

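The top picture shows the wide blade (about 155–300, 265–350) and the ferrule fully under the cover. Only the handle sticks out, ending at about 542. The neighbours' handles end at 517 and 527, as before, and the cheeses haven't moved.

```bash
python3 -c "
from bench import ctrl
print(ctrl.hand_in())"
```

```text
the job is handed in; nothing more can be done
None
```

The wide scraper is back in the middle bay, blade first, and the job was handed in at about 21 s of the 61 s allowed. I drew it out by its blade, laid it on the bench clear of the rack and let go. Then I took it again by the handle, turned it round, slid it in and released it.

**Last checks:** The last top and scene pictures show the blade and ferrule under the cover and only the handle sticking out, by roughly 75–80 mm. The other two tools, the cheeses and the orange look-alikes sit where they were in the first pictures. The gripper was clear of everything. The wrist force stayed within about 6 N at every reading.

**Disagreements:** No check failed. The rack's angle read anywhere from about 0.3° to 2.4° depending on which edges I used. I went in at about 2°, which the bay's clearance easily allowed.

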